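Pin the lid back on the gift crate

TASK

The gift crate is loaded. Put its loose lid back on so that the lid's hinge knuckles sit between the crate's, slide the hinge pin from the rack through all the knuckles from the open end until its thumb tab stops against the first one, then turn the button at the front in over the lid. Leave the kitchen timer, the sugar shaker and the spice jar standing where they are.

Things in the scene. Friction and masses are not known exactly. Their poses are not given: they have to be found in the camera images.
- crate: Fixed open crate of pale wood holding two small pumpkins, 110 (x) x 130 (y) x 66 mm high, walls 6 mm. Origin: centre of its underside, z up. Its hinge knuckles stand outside the +x wall. A wooden block at the middle of its front (-x side), out to x = -78, y = -11..11, top z = 75 mm, carries the turn button.
- bore_mouth (a point): Open mouth of the crate's hinge, at (71, -71, 66) mm in the crate's frame, 6 mm past its end wall, z = rim height. Three steel knuckles (tubes along y, 24 outside, 14 bore, 20 long) at crate y = -71..-51, -23..-3, 25..45 mm. A cap closes the bore at y = +45, so the pin enters from here only, along the crate's +y; depth 116 mm.
- lid: Loose pale wooden lid, 0.2 to 0.35 kg, board 108 (x = -53..55) x 130 x 8 mm. Origin: centre of the board's underside, 12 mm above the worktop as it lies level on its lugs and knuckles. Four round-ended rubber lugs under the corners, 14 mm thick, 12 long, enter the crate with 1.5 mm play in x and y. On: origin at (0, 0, 66) mm in the crate's frame, equal yaw, lowered level.
- lid_bore (a point): Point on the lid's hinge axis, at (71, 0, 0) mm in the lid's frame. Two steel knuckles (24 outside, 14 bore, 20 long) at lid y = -47..-27 and 1..21 mm. With the lid on they stand between the crate's, 4 mm free at each side, all bores in line.
- lid_grip (a point): Middle of the lid's dark wooden grip bar: 14 mm wide (lid x), 60 mm long (lid y), from 8 to 30 mm above the lid's origin; this point is 19 mm above it.
- rack: Fixed wooden block that keeps the pin: 111 mm (x = -56..55) x 42 (y) x 54 mm high. Origin: centre of its underside. A slot 22 mm wide along x, floor at z = 25 mm, is open at the top and the +x end. The pin lies in it, axis at z = 30 mm, x along the rack's x; tab and most of the shaft are hidden between the walls, the last 42 mm of the shaft stick out past the +x end.
- pin: Loose steel hinge pin, 0.04 to 0.065 kg: round shaft, 10 mm diameter, 112 long along +x (last 12 mm taper to 4), and a flat-sided thumb tab, x = -30..0, 18 wide, 5 mm below to 22 above the axis, too big for the bore. Origin: on the axis at the tab's front face. It lies level, tab up, axis 5 mm above a surface. Home: origin at the bore mouth, +x along the crate's +y.
- pin_tip (a point): Tip of the pin's shaft, 112 mm along +x from the pin's origin.
- pin_tab (a point): Middle of the pin's thumb tab, at (-15, 0, 12) mm in the pin's frame. (There is room to lay the pin down: the worktop within x = 0.40..0.57, y = -0.42..0.42 m holds nothing but the things listed here.)
- turn_button (a joint): Steel turn button at the crate's front on a vertical pivot; light friction, stays where left. Rad: 0 = closed, pointing to the crate's +x over the lid, against a stop; grows anticlockwise from above; starts open at 1.55 to 2.1 (to the crate's +y side). Bar 14 mm wide, 6 thick, reaches 36 mm from the pivot, passes 2 mm above the lid's board.
- button_pivot (a point): Pivot of the turn button, at the underside of its bar, at (-66, 0, 76.5) mm in the crate's frame.
- button_peg (a point): Centre of the top of the round thumb peg on the turn button: 10 mm diameter, standing 22 mm above the bar, 28 mm from the pivot.
- timer: Bystander: white round wind-up kitchen timer with a red dial, lying on its back, 72 mm diameter, 35 mm high. Origin under its centre.
- shaker: Bystander: sugar shaker, 44 mm diameter, 90 mm high. Origin under its centre.
- jar: Bystander: spice jar, 47 mm diameter, 98 mm high. Origin under its centre.

How it is judged (in metres and radians):
On the way, in this order (a step that is already met when the one before it is completed fails the run):
1. the lid rests on the crate with its knuckles in line with the crate's (x of lid in the frame of crate between -0.004 and 0.004 m and y of lid in the frame of crate between -0.004 and 0.004 m and z of lid in the frame of crate between 0.063 and 0.069 m and angle between lid's own z axis and vertical below 0.05 rad and angle between the y axis of lid and the y axis of crate, either way round below 0.06 rad), for 0.2 s.
2. the pin is through all knuckles, its tab at the first one (all of step 1 and x of pin in the frame of crate between 0.067 and 0.075 m and z of pin in the frame of crate between 0.061 and 0.07 m and y of pin in the frame of crate between -0.076 and -0.067 m and angle between the x axis of pin and the y axis of crate, either way round below 0.06 rad and y of pin_tip in the frame of crate above 0.032 m), for 0.2 s.
3. the turn button is closed over the lid (value of joint turn_button below 0.15 rad), for 0.2 s.
At the end, for the whole second after the job is handed in: Lid flat on the rim (4 mm in x, y, 3 mm in height, 0.05 rad tilt, 0.06 rad yaw); pin through all five knuckles (4 to 5 mm and 0.06 rad off the hinge axis), its tab at most 5 mm from the first one; turn button within 0.15 rad of closed; lid and pin at rest (all of step 2 and value of joint turn_button below 0.15 rad and linear speed of each of lid, pin below 0.02 m/s); the robot touches nothing.
It fails at once if the kitchen timer, shaker or jar is pushed more than 30 mm from its place or tipped by more than 0.4 rad (distance of any of timer, shaker, jar from where it was at the start of the episode above 0.03 m or angle between any of timer, shaker, jar's own z axis and vertical above 0.4 rad).
It also fails if it takes over 72 s, if anything falls off the work surface, if the arm or the gripper's body presses on something with over 40 N, if the wrist force passes 120 N, or if a joint passes its speed limit or range.

ROBOT

A 6-joint arm with a two-finger parallel gripper is mounted at the origin on a cart in front of the work surface, level with it; the furniture and walls round the work are solid. World frame = base frame: x ahead of the robot, y to its left, z up, the work surface at z = 0. Lengths are in m, angles in degrees, forces in N, time in s.
With the tool pointing down it reaches from about 0.3 to 0.775 m from the base axis. Payload 14.6 kg.
Tool frame: the origin (TCP) lies at the very end of the fingers, on their centre line; the grasp point (between the pads) lies env.grip_point_offset behind it (env.grip_point_offset is the distance from the TCP to the grasp point, in m); z points along the fingers, y is the line along which they close (so a half turn about z gives the same grasp; the last joint's range is limited). The gripper opens to 85 mm and grips with 20 to 120 N. Pads are 22 mm wide; open, the fingers measure 114 mm over their backs; the gripper's body (76 mm by 85 mm) begins 54 mm behind the grasp point. The pads swing forward as they close: fully open they stand 13 mm farther back than shut.
Start: joints at [-71.253, 17.183, 87.147, -0, 75.671, -3.816], TCP at [0.211, -0.508, 0.231] pointing down, gripper open.
Joint ranges: [-173.82, 173.82], [-45.26, 126.66], [13.44, 144.39], [-59.66, 239.66], [0, 175.72], [-146.38, 146.38]. Speed limits (degrees/s): [127.2, 127.2, 147.25, 180, 180, 180].

INTERFACE

Orientations are given as [roll, pitch, yaw] about the fixed x, y, z axes, in that order (R = Rz(yaw) Ry(pitch) Rx(roll)).
In Python, from plant import env gives the robot as it stands. Calls block until the motion is done:
- env.movep(position, orientation): joint-space move of the TCP to a pose.
- env.line_to(position, ori=None, feed=0.15, stop_force=None): straight line of the TCP; ori=None keeps the orientation; feed is the mean speed in m/s. With stop_force (N) it stops when the force on the tool has changed by that much, and returns True; else False.
- env.set_joints(angles): joint-space move.
- env.let_go() and env.close_gripper(): open the fingers fully, or close them until they stop; the grip force is fixed at half the most.
- env.wait(seconds).
- env.solve_ik(position, orientation): joint angles nearest the present ones, or None.
- env.state(): the state.
- env.capture(name): name is "scene" or "top" or "wrist"; returns (picture, depth): 480x640x3 uint8, blue, green, red; 480x640 float32, m along the optical axis (not along the pixel's ray), 0 where there is no reading.
- env.calibration(name): a dict with "camera_matrix" (3x3 intrinsics, pixels), "extrinsics" (4x4, takes a point from camera to world coordinates). Camera axes: x right, y down, z forward; pixel columns grow to the right and rows downward; lengths in m; the calibration is good to about 2 mm. A picture is of the moment at which its call begins: read the wrist's pose just before it. calibration takes no time and is no camera call; for the wrist camera it gives the pose at the moment of the call.
A pose or a line that the arm cannot do raises env.IKError and nothing moves.
- env.finish_job(): hands the job in; it is judged then, once.
The state is a dict: "time": time; "q": joint angles; "dq": joint speeds; "tau": joint torques, N m; "position": TCP position; "tcp_rot": TCP orientation; "ft_force": force on the tool from outside, world axes, zero at the start; "wrist_torque": the same for the moment, N m; "width": finger opening in m; "finger_force": force on a finger pad.
Only numpy, scipy, OpenCV 4.12 (cv2) and the standard library are available. Lean on these libraries where they do the work, as an engineer would, in place of code of your own. Each camera call takes 0.05 s, during which the arm holds its last target. There are 200 camera calls.

## Working session

There is one attempt and no reset: what is moved stays moved. The work goes in short steps, each a Python script; the robot and the scene stay as the last script left them, time stands still between calls to the robot, and variables do not carry over. Pictures are saved under pics/ and viewed, at most 10 in all, crops included, and the job is handed in when it is done.

```bash
ls; mkdir -p pics
python3 - <<'E'
from plant import env
import cv2,numpy as np
for n in("scene","top"):
    p,d=env.capture(n); c=env.calibration(n)
    np.savez(f"pics/{n}.npz",p=p,d=d,K=c["camera_matrix"],T=c["extrinsics"])
    cv2.imwrite(f"pics/{n}.png",p); print(n,np.round(c["camera_matrix"],1).tolist(),np.round(c["extrinsics"],3).tolist())
print(env.grip_point_offset,env.state())
E
```

```text
pics
scene [[597.4, 0.0, 319.6], [0.0, 597.4, 244.8], [0.0, 0.0, 1.0]] [[0.352, -0.382, 0.855, -0.72], [-0.936, -0.131, 0.328, -0.467], [-0.013, -0.915, -0.403, 0.697], [0.0, 0.0, 0.0, 1.0]]
top [[484.9, 0.0, 323.0], [0.0, 484.9, 243.7], [0.0, 0.0, 1.0]] [[-0.027, -0.997, 0.077, 0.479], [-0.999, 0.028, 0.016, -0.007], [-0.019, -0.076, -0.997, 1.194], [0.0, 0.0, 0.0, 1.0]]
0.0187 {'time': 0.1, 'q': array([-7.12539945e+01,  1.72136836e+01,  8.71762200e+01, -5.64493758e-04,
        7.56697791e+01, -3.81506432e+00]), 'dq': array([-0.02134355,  0.01897486,  0.02075371, -0.03598544, -0.01999507,
       -0.12230006]), 'tau': array([ 1.56248465e-03, -5.44371486e+01, -3.62366545e+01,  1.57219159e-05,
        3.06747861e-03,  5.88856324e-05]), 'position': array([ 0.21095442, -0.50771512,  0.23077006]), 'tcp_rot': array([-1.79940413e+02, -3.42549177e-03,  2.25612080e+01]), 'ft_force': array([ 0.25272228,  0.20735378, -0.37912773]), 'wrist_torque': array([ 0.04392649, -0.06719455,  0.01516282]), 'finger_force': 0.0, 'width': 0.08546993987939594}
```

View pics/top.png

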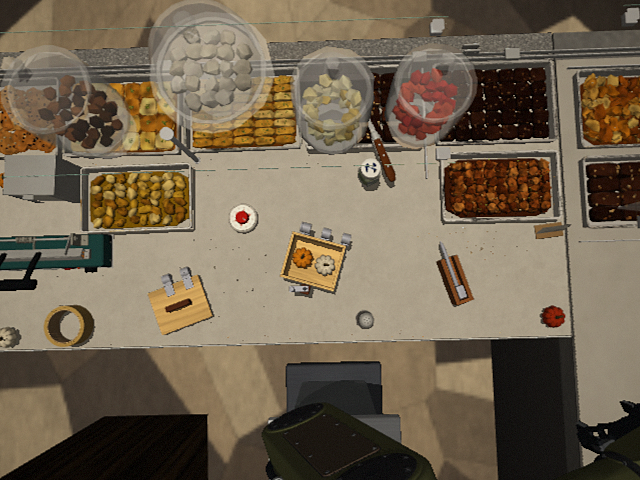

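View pics/scene.png

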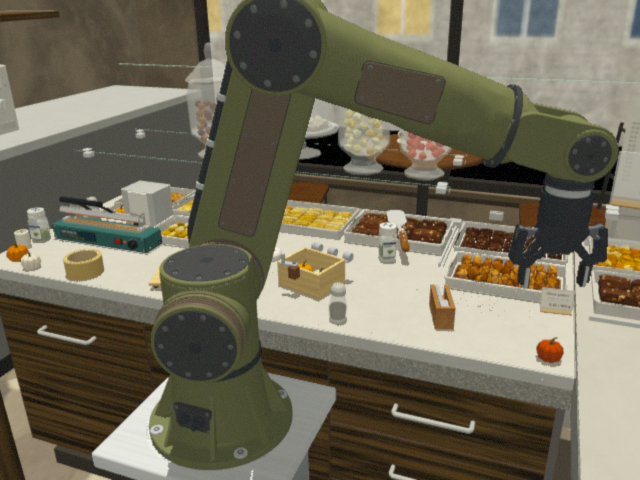

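The top view shows the crate at about (315,262), with knuckles towards the top and the button pivot near (299,290). The lid is at about (181,304), the rack at (455,274) with the pin tip near (443,243), the timer at (243,218), the jar at (371,170) and the shaker at (365,319).

```bash
cat > h.py <<'E'
import numpy as np, cv2
def ray(px,K,T,z):
    px=np.atleast_2d(np.asarray(px,float)); d=np.c_[px,np.ones(len(px))]@np.linalg.inv(K).T@T[:3,:3].T
    o=T[:3,3]; return o+d*((z-o[2])/d[:,2])[:,None]
def load(n):
    f=np.load(f"pics/{n}.npz"); return f["p"],f["d"],f["K"],f["T"]
def cloud(d,K,T):
    v,u=np.mgrid[:480,:640]; r=np.stack([(u-K[0,2])/K[0,0],(v-K[1,2])/K[1,1],np.ones_like(d)],-1)*d[...,None]
    return r@T[:3,:3].T+T[:3,3]
E
python3 - <<'E'
from h import *
from plant import env
p,d,K,T=load("top")
for n,px,z in[("crate",(315,262),.066),("lid",(181,304),.02),("rack",(455,274),.054),("tip",(443,243),.03),("timer",(243,218),.035),("jar",(371,170),.098),("shaker",(365,319),.09),("piv",(299,290),.08),("knuckleL",(306,229),.078),("knuckleR",(346,239),.078)]:
    print(n,ray(px,K,T,z)[0].round(3), cloud(d,K,T)[px[1],px[0]].round(3))
c=env.calibration("wrist");print(c["camera_matrix"].round(1));s=env.state()
from scipy.spatial.transform import Rotation as R
Rt=R.from_euler("xyz",s["tcp_rot"],degrees=True).as_matrix()
print((Rt.T@c["extrinsics"][:3,:3]).round(3),Rt.T@(c["extrinsics"][:3,3]-s["position"]))
E
```

```text
crate [0.524 0.032 0.066] [0.527 0.033 0.008]
lid [0.434 0.36  0.02 ] [0.435 0.352 0.046]
rack [ 0.488 -0.294  0.054] [ 0.488 -0.3    0.034]
tip [ 0.563 -0.275  0.03 ] [ 0.565 -0.283 -0.002]
timer [0.637 0.204 0.035] [0.637 0.204 0.033]
jar [ 0.73  -0.103  0.098] [ 0.73  -0.103  0.1  ]
shaker [ 0.392 -0.079  0.09 ] [ 0.392 -0.079  0.088]
piv [0.461 0.069 0.08 ] [0.461 0.069 0.084]
knuckleL [0.601 0.05  0.078] [0.601 0.05  0.076]
knuckleR [ 0.575 -0.042  0.078] [ 0.575 -0.042  0.079]
[[407.6   0.  321.5]
 [  0.  407.6 244.7]
 [  0.    0.    1. ]]
[[-0.001 -0.949 -0.315]
 [ 1.    -0.    -0.001]
 [ 0.001 -0.315  0.949]] [ 8.04348409e-02 -4.70578034e-05 -1.43569488e-01]
```

```bash
cat >> h.py <<'E'
def shot(env,n):
    c=env.calibration("wrist"); p,d=env.capture("wrist")
    np.savez(f"pics/{n}.npz",p=p,d=d,K=c["camera_matrix"],T=c["extrinsics"]); cv2.imwrite(f"pics/{n}.png",p)
    return p,d,c["camera_matrix"],c["extrinsics"]
E
python3 - <<'E'
from h import *
from plant import env
for n,p,y in[("rack",(.51,-.28,.22),17),("crate",(.525,.04,.24),74),("lid",(.435,.37,.22),107)]:
    env.movep(p,[180,0,y]); env.wait(.15); shot(env,n); print(n,env.state()["time"])
cv2.imwrite("pics/all.png",cv2.resize(np.hstack([cv2.imread(f"pics/{n}.png")[:, 80:560] for n in("rack","crate","lid")]),(799,266)))
E
```

```text
rack 1.7
crate 3.1167
lid 4.6083
```

View pics/all.png

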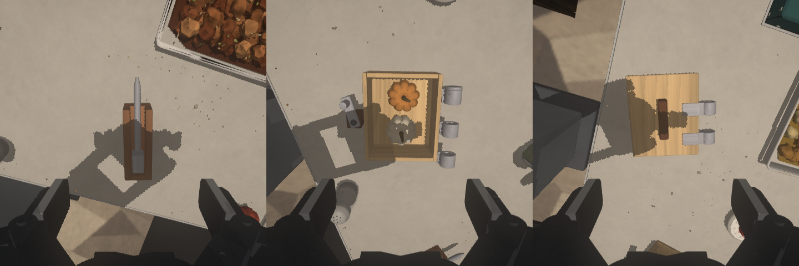

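The strip shows, left to right, the rack with its pin tip up, the crate with knuckles to the right and the button to the left, and the lid with its bar and two knuckles. All are clear, so I'll fit rectangles to the height slices.

```bash
cat >> h.py <<'E'
def rect(n,c,rad,z0,z1,col=None):
    """minimum-area rectangle (world xy) of the biggest blob in a height slice"""
    p,d,K,T=load(n); C=cloud(d,K,T)
    m=(d>0)&(C[...,2]>z0)&(C[...,2]<z1)&(np.hypot(C[...,0]-c[0],C[...,1]-c[1])<rad)
    k,l,s,_=cv2.connectedComponentsWithStats(m.astype(np.uint8)); out=[]
    for i in np.argsort(-s[1:,4])[:5]+1:
        if s[i,4]<40: continue
        P=C[l==i]; r=cv2.minAreaRect((P[:,:2]*1000).astype(np.float32))
        out.append((s[i,4],np.round(r[0],1),np.round(r[1],1),round(r[2],2),P[:,2].mean().round(4),(np.median(P[:,:2],0)*1000).round(1)))
    return out
E
python3 - <<'E'
from h import *
for a in[("rack",(.49,-.295),.09,.049,.058),("rack",(.55,-.28),.05,.018,.038),("crate",(.524,.032),.1,.060,.071),("crate",(.59,.01),.09,.072,.085),("crate",(.461,.069),.06,.072,.086),("crate",(.461,.069),.06,.095,.115),
 ("lid",(.434,.36),.13,.016,.0235),("lid",(.434,.36),.1,.036,.047),("lid",(.49,.36),.1,.0245,.034),("top",(.434,.36),.13,.016,.0245)]:
    print(a)
    for r in rect(*a): print("   ",*r)
E
```

```text
('rack', (0.49, -0.295), 0.09, 0.049, 0.058)
    3463 [ 473.6 -297.2] [111.  42.] 17.71 0.0546 [ 474.  -298.6]
    717 [ 445.8 -306.1] [30.1 17.9] 17.08 0.0525 [ 446.8 -305.8]
('rack', (0.55, -0.28), 0.05, 0.018, 0.038)
    1571 [ 533.1 -280.8] [38.4 66.1] 87.24 0.0314 [ 523.5 -279. ]
('crate', (0.524, 0.032), 0.1, 0.06, 0.071)
    5584 [538.3  31.8] [135.7 137.6] 72.95 0.0659 [542.6  38.9]
    88 [471.   57.4] [ 8.1 23.2] 5.33 0.0653 [471.3  62.2]
('crate', (0.59, 0.01), 0.09, 0.072, 0.085)
    898 [604.5  53. ] [24.2 21.6] 72.69 0.0767 [603.6  53.9]
    654 [590.    5.5] [20.2 21. ] 73.5 0.0766 [589.    6.2]
    580 [575.7 -40.3] [20.5 21.8] 73.51 0.0765 [575.1 -39.4]
('crate', (0.461, 0.069), 0.06, 0.072, 0.086)
    1110 [464.   70.3] [47.1 22.4] 79.42 0.0815 [465.4  65.8]
('crate', (0.461, 0.069), 0.06, 0.095, 0.115)
    208 [463.5  85.8] [9.5 9.6] 71.97 0.1037 [464.6  86.2]
('lid', (0.434, 0.36), 0.13, 0.016, 0.0235)
    17501 [438.2 367.5] [122.5 130.1] 19.17 0.0208 [432. 372.]
    143 [515.  355.5] [11.  19.6] 21.49 0.0212 [515.9 357.5]
    137 [499.8 400.8] [ 8.5 19.9] 20.26 0.0212 [500.5 401.9]
('lid', (0.434, 0.36), 0.1, 0.036, 0.047)
    1215 [430.5 365.2] [14.1 59.7] 19.23 0.0422 [430.1 367. ]
('lid', (0.49, 0.36), 0.1, 0.0245, 0.034)
    83 [494.  398.5] [ 8.8 17.9] 3.59 0.025 [494.  398.2]
('top', (0.434, 0.36), 0.13, 0.016, 0.0245)
    2255 [445.6 367.2] [134.5 131.2] 19.29 0.0204 [437.4 361.9]
```

```bash
cat >> h.py <<'E'
def to(P,pose):
    a=np.radians(pose[2]); R=np.array([[np.cos(a),-np.sin(a)],[np.sin(a),np.cos(a)]]); return (P-np.array(pose[:2]))@R
def w(pose,q):
    a=np.radians(pose[2]); R=np.array([[np.cos(a),-np.sin(a)],[np.sin(a),np.cos(a)]]); return np.array(pose[:2])+R@np.array(q[:2])
def edges(n,pose,z0,z1,X=(-.055,.055),it=6):
    """refine the pose of a rectangle (x limits X, y +-65 mm) by line fits to its four outer edges"""
    p,d,K,T=load(n); C=cloud(d,K,T).reshape(-1,3); C=C[(C[:,2]>z0)&(C[:,2]<z1)]; pose=np.array(pose,float)
    for _ in range(it):
        L=to(C[:,:2],pose); L=L[(abs(L[:,0])<.062)&(abs(L[:,1])<.07)]; g=np.arange(-.06,.061,.003); e={}
        def side(ax,s,ok):
            u=L[:,1-ax]; pts=[]
            for b in g:
                q=L[(abs(u-b)<.0015)&ok(u)]
                if len(q)>3: v=(s*q[:,ax]).max(); pts.append((b,s*v))
            pts=np.array(pts); k=np.polyfit(*pts.T,1); r=abs(np.polyval(k,pts[:,0])-pts[:,1]); 
            return np.polyfit(*pts[r<=np.median(r)*2.5+1e-5].T,1)
        free=lambda u:((u<-.052)|((u>-.022)&(u<-.004))|((u>.026)&(u<.064))|((u>-.049)&(u<-.028)))*0+1>0
        kn=lambda u:((u>-.0485)&(u<-.0255))|((u>0)&(u<.022))|(u>.048) if n=="crate" else ((u<-.05)|((u>-.024)&(u<-.002))|(u>.024))
        ft=lambda u:abs(u)>.016
        xm=side(0,-1,ft); xp=side(0,1,kn); al=lambda u:abs(u)<.045
        ym=side(1,-1,al); yp=side(1,1,al)
        dth=np.mean([-xm[0],-xp[0],ym[0],yp[0]]); cx=(xm[1]+xp[1]-sum(X))/2; cy=(ym[1]+yp[1])/2
        o=w(pose,(cx,cy)); pose=np.array([o[0],o[1],pose[2]+np.degrees(dth)])
    print(n,pose.round(4),"size",xp[1]-xm[1],yp[1]-ym[1],"slopes",np.round([-xm[0],-xp[0],ym[0],yp[0]],4))
    return pose
E
python3 - <<'E'
from h import *
c=edges("crate",(.524,.032,-17),.063,.069)
l=edges("lid",(.4305,.3652,19.2),.0175,.0235,X=(-.053,.055))
for k in((71,-61),(71,-13),(71,35),(-66,0)): print((w(c,np.array(k)/1000)*1000).round(1))
print((to(np.array([[.4635,.0858]]),c)*1000).round(1))
E
```

```text
crate [  0.5262   0.0386 -17.0702] size 0.10935191536785686 0.1293343533092129 slopes [ 0.001  -0.0033  0.0021 -0.0006]
lid [ 0.4305  0.3651 19.2686] size 0.10699832106244636 0.12910196944560426 slopes [-0.0001  0.0016  0.0006 -0.0021]
[576.2 -40.6]
[590.3   5.3]
[604.3  51.2]
[463.1  58. ]
[[-73.8  26.7]]
```

Run:
```python
from h import *
from plant import env
L=(.4305,.3651,19.27)
o=[180,0,L[2]+90]
env.movep([*L[:2],.07],o); env.line_to([*L[:2],.023],feed=.1); print(env.state()["ft_force"].round(1))
env.close_gripper(); s=env.state(); print(s["width"],s["finger_force"],s["position"],s["ft_force"].round(1))
env.line_to([*L[:2],.16],feed=.15)
C=(.5262,.0386,-17.07)
env.movep([*C[:2],.175],[180,0,C[2]+90]); env.wait(.2)
s=env.state(); print(s["time"],s["position"],s["tcp_rot"],s["ft_force"].round(1),s["width"]); shot(env,"hold")
```

```text
[ 0.1 -0.   0.1]
0.012765855735002973 59.280107617378235 [0.43058043 0.36522004 0.02327855] [-1.5 -0.7  4.8]
9.0833 [0.52614661 0.03947871 0.17491691] [-1.79991057e+02 -1.00891211e-03  7.30214764e+01] [ 0.6  0.2 -4. ] 0.012491681741683473
```

View pics/hold.png

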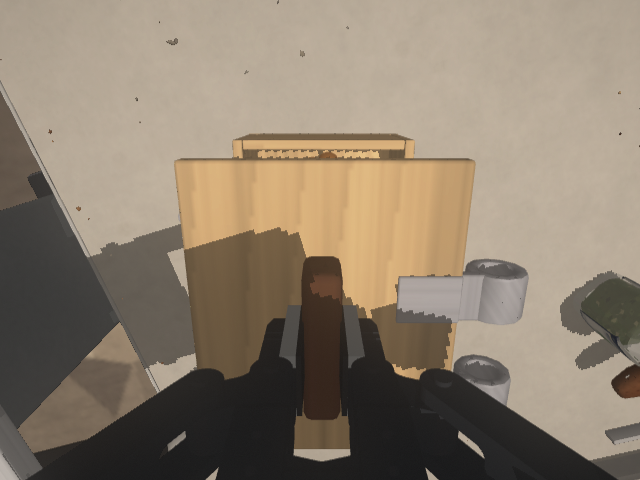

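The held lid fills the picture, with its far edge at row 160, left edge at columns 178-195 and right edge at columns 455-473. The knuckles at (500,290) and (482,385) are level with the board. Next I'll measure tilt and offset from the depth.

Run:
```python
from h import *
p,d,K,T=load("hold"); C=cloud(d,K,T); m=(d>0)&(C[...,2]>.14)&(C[...,2]<.2); pose=(.52615,.03948,-16.98)
L=to(C[...,:2].reshape(-1,2),pose).reshape(480,640,2)
b=m&(abs(L[...,0])<.05)&(abs(L[...,0])>.03)&(L[...,1]>0.005)&(L[...,1]<.06)&(L[...,0]<.0)|m&(L[...,0]>.03)&(L[...,0]<.05)&(L[...,1]>.03)&(L[...,1]<.06)
A=np.c_[L[b],np.ones(b.sum())]; k=np.linalg.lstsq(A,C[b][:,2],rcond=None)[0]; print("plane dz/dx,dz/dy,z0",k.round(4),b.sum())
on=m&(abs(C[...,2]-(L@k[:2]+k[2]))<.003); Q=L[on]
def side(ax,s,lo,hi):
    pts=[(t,s*(s*q[:,ax]).max()) for t in np.arange(lo,hi,.003) for q in[Q[abs(Q[:,1-ax]-t)<.0015]] if len(q)>3]
    return np.polyfit(*np.array(pts).T,1).round(5)
print("x-",side(0,-1,.0,.06),"x+",side(0,1,.027,.06),"y+",side(1,1,-.045,.045))
```

```text
plane dz/dx,dz/dy,z0 [-0.0003  0.0008  0.1722] 11660
x- [-0.0024  -0.05326] x+ [0.00957 0.05375] y+ [-0.00028  0.06407]
```

Run:
```python
from h import *
from plant import env
C=(.5262,.0386,-17.07); t=w(C,(.0005,.0005)); o=[180,0,C[2]+90]
env.line_to([*t,.098],ori=o,feed=.15); env.wait(.3); s=env.state(); print(s["time"],s["position"]-[*t,.098],s["tcp_rot"],s["ft_force"].round(1))
r=env.line_to([*t,.0765],feed=.03,stop_force=12); s=env.state(); print(r,s["position"],s["ft_force"].round(1),s["wrist_torque"].round(2))
```

```text
10.1 [2.60184571e-04 7.23319915e-06 6.04015811e-04] [ 1.79942294e+02 -1.97029750e-02  7.29284576e+01] [-0.3 -0.5 -4.2]
True [0.52659553 0.03893896 0.07751054] [-1.2  0.7  6. ] [ 0.03  0.28 -0.02]
```

Run:
```python
from h import *
from plant import env
env.let_go(); s=env.state(); t=s["position"]
env.line_to([t[0],t[1],.12],feed=.15)
C=(.5262,.0386,-17.07)
env.movep([.525,.04,.24],[180,0,72.93]); env.wait(.15); shot(env,"placed"); print(env.state()["time"])
for a in[("placed",(.59,.01),.1,.072,.085),("placed",(.53,.04),.05,.09,.1)]:
    print(a)
    for r in rect(*a): print("   ",*r, (to(np.array([r[1]])/1000,C)*1000).round(1))
edges("placed",C,.0715,.0765,X=(-.053,.055))
```

```text
12.65
('placed', (0.59, 0.01), 0.1, 0.072, 0.085)
    16051 [550.2  30.7] [130.  111.5] 72.96 0.0752 [550.1  33.8] [[25.3 -0.5]]
    907 [604.6  53.1] [24.1 21.5] 73.28 0.0767 [603.7  53.8] [[70.7 36.9]]
    670 [589.8   5.3] [20.5 21.6] 72.56 0.0766 [589.1   6.3] [[ 70.6 -13.2]]
    583 [575.9 -40.4] [20.5 21.2] 73.3 0.0766 [575.2 -39.6] [[ 70.7 -60.9]]
('placed', (0.53, 0.04), 0.05, 0.09, 0.1)
    1498 [525.9  38.7] [59.8 13.6] 72.67 0.0963 [526.2  40.3] [[-0.3  0. ]]
placed [  0.5311   0.037  -17.1905] size 0.11830012301426034 0.12916373352553584 slopes [ 0.0032 -0.0042  0.0013  0.002 ]
```

Run:
```python
from h import *
from plant import env
p,d,K,T=load("rack"); P=cloud(d,K,T).reshape(-1,3); pin=(.4601,-.3016,17.5)
L=to(P[:,:2],pin); 
for a in(72,80,88,96):
    q=(abs(L[:,0]-a/1000)<.004)&(abs(L[:,1])<.012)&(P[:,2]>.026); print(a,q.sum(),(L[q][:,1].min()*1000).round(1),(L[q][:,1].max()*1000).round(1),P[q][:,2].max().round(4))
q=(L[:,0]>.06)&(L[:,0]<.13)&(abs(L[:,1])<.012)&(P[:,2]>.024)&(P[:,2]<.04);print("tip",L[q][:,0].max())
g=w(pin,(.086,0)); print(g)
env.movep([*g,.09],[180,0,17.5]); env.line_to([*g,.0235],feed=.12); print(env.state()["ft_force"].round(1))
env.close_gripper(); s=env.state(); print(s["time"],s["width"],s["finger_force"],s["position"],s["ft_force"].round(1))
env.line_to([*g,.09],feed=.1); s=env.state(); print(s["width"],s["ft_force"].round(1),s["wrist_torque"].round(2)); 
C=(.5262,.0386,-17.07)
t=w(C,(.071,-.071-.140+.086)); env.movep([*t,.09],[180,0,72.93]);env.wait(.1); print(env.state()["time"],t); shot(env,"pinheld")
```

```text
72 150 -11.9 11.9 0.0541
80 129 -4.5 5.4 0.0378
88 129 -4.5 5.3 0.0378
96 130 -4.5 5.2 0.037
tip 0.11147177243662108
[ 0.54211966 -0.2757393 ]
[ 0.3 -0.5  0.3]
15.3583 0.0071815627824617576 58.61936766654253 [ 0.5421765  -0.27580549  0.02364244] [-1.  -0.1  1.2]
0.007457911280011562 [-0.1  0.1  0.5] [ 0.08 -0.02 -0.03]
17.0083 [ 0.55737975 -0.10173468]
```

View pics/pinheld.png

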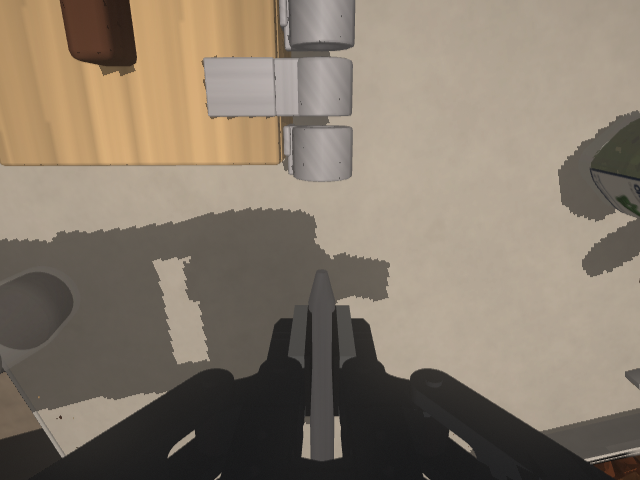

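The pin is held straight in line with the pads, tip at (321,272), and the knuckles are clear ahead. I'll check its tilt, then lay it down and look.

Run:
```python
from h import *
from plant import env
C=(.5262,.0386,-17.07); t=w(C,(.071,-.071-.140+.086))
p,d,K,T=load("pinheld"); P=cloud(d,K,T).reshape(-1,3); L=to(P[:,:2],(*t,72.93))
for a in(-50,-44,-8,0,8,13,22,26):
    q=(abs(L[:,0]-a/1000)<.002)&(abs(L[:,1])<.004)&(P[:,2]>.06); print(a,q.sum(),P[q][:,2].max().round(4) if q.any() else None, (L[q][:,1].mean()*1000).round(1))
r=env.line_to([*t,.0025],feed=.1,stop_force=8); s=env.state(); print(r,s["position"],s["ft_force"].round(1))
env.let_go(); env.line_to([*t,.06],feed=.15)
v=w(C,(.071,-.071-.14-.02)); env.movep([*v,.15],[180,0,72.93]); env.wait(.15); shot(env,"laid"); print(env.state()["time"])
pin=(*w(C,(.071,-.211)),72.93)
for a in[("laid",pin,.07,.02,.035),("laid",pin,.13,.004,.015)]:
    for r in rect(*a): print("   ",*r, (to(np.array([r[1]])/1000,pin)*1000).round(1))
```

```text
-50 150 0.1024 0.0
-44 156 0.1024 -0.0
-8 226 0.129 -0.6
0 242 0.129 -0.3
8 1077 0.1711 -0.4
13 242 0.171 -0.0
22 180 0.101 0.4
26 47 0.0994 0.4
False [ 0.55777159 -0.10182064  0.00311805] [ 0.  -1.2 -0.6]
20.1667
    1164 [ 527.9 -198.4] [30.6 17.7] 72.65 0.0274 [ 528.  -196.9] [[-15.1  -0.2]]
    2583 [ 546.3 -130.7] [113.4  17.8] 74.95 0.0096 [ 549.2 -128.7] [[55.1  2.1]]
    679 [ 493.4 -273.6] [35.6 85.2] 79.15 0.0095 [ 496.3 -272.8] [[-97.1  10.7]]
```

View pics/laid.png

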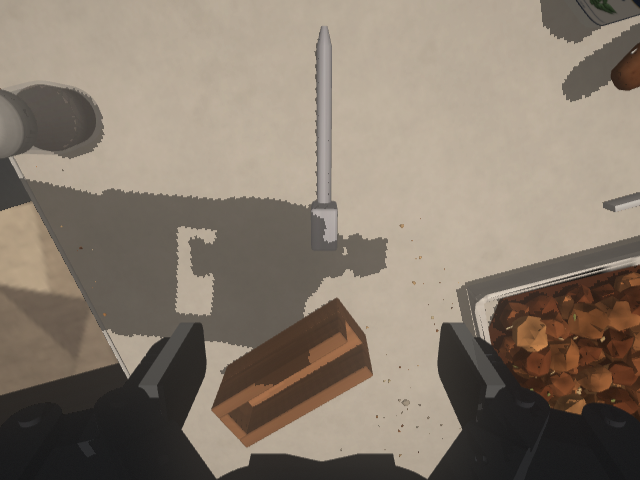

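The laid picture shows the pin flat with its tab up: tab at (324,227), tip at (324,28), lying where planned. Now I'll grip the tab and line up with the bore.

Run:
```python
from h import *
from plant import env
C=(.5262,.0386,-17.07); g=np.array([.5279,-.1984]); o=[180,0,72.8]
env.movep([*g,.06],o); env.line_to([*g,.004],feed=.1); env.close_gripper(); s=env.state(); print(s["width"],s["position"],s["ft_force"].round(1)); z0=s["position"][2]
zt=.066-.005+z0
env.line_to([*g,zt],ori=[180,0,72.93],feed=.1)
t=w(C,(.071,-.071-.015-.116)); env.line_to([*t,zt],feed=.1); env.wait(.25); s=env.state(); print("z0",z0,s["time"],s["position"]-[*t,zt],s["tcp_rot"]); shot(env,"aim")
p,d,K,T=load("aim"); P=cloud(d,K,T).reshape(-1,3); L=to(P[:,:2],C)
for y in(-180,-160,-140,-120,-105,-100,-95,-90,-87,-85,-68,-62,-56):
    q=(abs(L[:,1]-y/1000)<.002)&(abs(L[:,0]-.071)<.02)&(P[:,2]>.055)
    if q.sum()<4: print(y,q.sum()); continue
    h=q&(P[:,2]>P[q][:,2].max()-.0025)
    print(y,q.sum(),"x",(L[q][:,0].min()*1000).round(1),(L[q][:,0].max()*1000).round(1),"top",P[q][:,2].max().round(4),"xtop",(L[h][:,0].min()*1000).round(1),(L[h][:,0].max()*1000).round(1))
```

```text
0.016587492315936578 [ 0.52810421 -0.1984961   0.00432343] [-0.5  0.3  4.6]
z0 0.00432342958453321 23.3667 [-1.10060346e-04 -3.60346077e-04 -5.08199734e-05] [-1.79997096e+02  2.70378947e-03  7.29030064e+01]
-180 259 x 65.6 75.0 top 0.0731 xtop 66.8 74.2
-160 309 x 65.4 75.2 top 0.0729 xtop 66.6 74.4
-140 347 x 65.7 75.4 top 0.0732 xtop 66.2 73.9
-120 1609 x 65.6 75.2 top 0.2088 xtop 70.3 70.3
-105 451 x 65.4 75.4 top 0.0739 xtop 67.5 73.6
-100 464 x 65.5 75.3 top 0.0734 xtop 66.6 74.2
-95 477 x 65.6 75.2 top 0.0737 xtop 67.3 73.9
-90 182 x 65.6 75.5 top 0.0731 xtop 66.1 74.4
-87 0
-85 0
-68 0
-62 0
-56 0
```

View pics/aim.png

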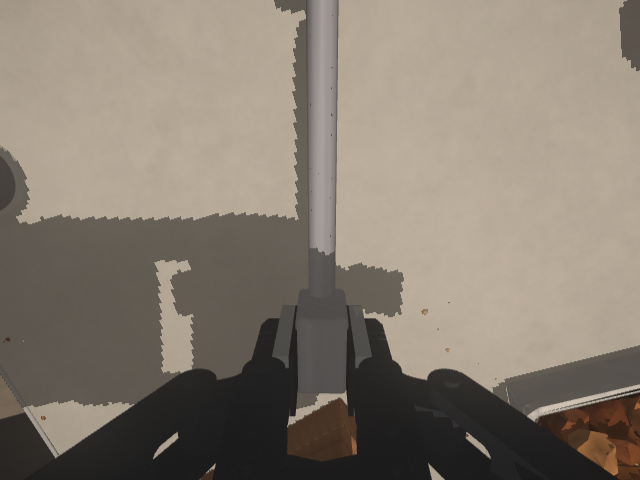

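Run:
```python
from h import *
C=(.5262,.0386,-17.07)
def prof(n,ys,cx,z0):
    p,d,K,T=load(n); P=cloud(d,K,T).reshape(-1,3); L=to(P[:,:2],C)
    for y in ys:
        q=(abs(L[:,1]-y/1000)<.004)&(abs(L[:,0]-cx/1000)<.0015)&(P[:,2]>z0)&(P[:,2]<.09)
        e=(abs(L[:,1]-y/1000)<.004)&(abs(L[:,0]-cx/1000)<.016)&(P[:,2]>z0)&(P[:,2]<.09)
        print(n,y,q.sum(),np.median(P[q][:,2]).round(4),"x",(np.percentile(L[e][:,0],[0,100])*1000).round(1))
prof("aim",(-160,-140,-105,-95),70.4,.06)
prof("placed",(-61,-37,-13,11,35),70.7,.062); prof("crate",(-61,-13,35),70.7,.062); prof("pinheld",(-61,-37,-13),70.7,.062)
prof("laid",(-170,-150,-130),71,.004)
p,d,K,T=load("aim");P=cloud(d,K,T).reshape(-1,3);L=to(P[:,:2],C);q=(abs(L[:,1]+.217)<.008)&(abs(L[:,0]-.071)<.006)&(P[:,2]<.1)&(P[:,2]>.05);print("tab top",np.median(P[q][:,2]))
for n in("aim","laid"):
    p,d,K,T=load(n);P=cloud(d,K,T).reshape(-1,3);L=to(P[:,:2],C);q=(abs(L[:,1]+.12)<.02)&(abs(L[:,0]-.1)<.01);print(n,"table",np.median(P[q][:,2]))
```

```text
aim -160 179 0.0715 x [65.4 75.2]
aim -140 215 0.0715 x [65.4 75.4]
aim -105 286 0.0717 x [65.4 75.4]
aim -95 299 0.0717 x [65.6 75.5]
placed -61 33 0.0786 x [56.8 81.2]
placed -37 33 0.0785 x [54.7 81.1]
placed -13 37 0.0787 x [56.5 81.4]
placed 11 41 0.0785 x [54.7 80.9]
placed 35 46 0.0785 x [57.  81.4]
crate -61 31 0.0786 x [54.8 81.4]
crate -13 39 0.0786 x [54.7 81.2]
crate 35 44 0.079 x [54.7 81.4]
pinheld -61 178 0.0787 x [54.7 83.1]
pinheld -37 216 0.0788 x [54.7 82.6]
pinheld -13 178 0.0788 x [54.7 82.9]
laid -170 60 0.0106 x [66.3 75.9]
laid -150 65 0.0106 x [66.4 75.8]
laid -130 68 0.0107 x [66.5 75.6]
tab top 0.0887339086704516
aim table 0.0009446657863506902
laid table 0.0009608404415867577
```

Run:
```python
from h import *
from plant import env
C=(.5262,.0386,-17.07); z=env.state()["position"][2]
for a in(-.197,-.084):
    t=w(C,(.0714,a)); r=env.line_to([*t,.06535],feed=.04,stop_force=8 if a>-.1 else None); s=env.state()
    print(r,s["time"],(to(s["position"][None,:2],C)*1000).round(2),s["position"][2].round(4),s["ft_force"].round(1),s["wrist_torque"].round(2))
```

```text
False 23.6917 [[  71.4  -196.76]] 0.0653 [-0.3  0.9 -0.7] [-0.01  0.03  0.02]
True 26.2583 [[ 71.22 -86.21]] 0.065 [-0.9 -1.1 -0.1] [-0.28 -0.04  0.04]
```

Run:
```python
from h import *
from plant import env
C=(.5262,.0386,-17.07)
s=env.state(); env.let_go(); env.line_to([*s["position"][:2],.16],feed=.2)
v=w(C,(.04,-.03)); env.movep([*v,.22],[180,0,72.93]); env.wait(.1); shot(env,"inserted")
def pt(f,off): f=np.radians(f); return w(C,(-.066+.028*np.cos(f)-off*np.sin(f),.028*np.sin(f)+off*np.cos(f)))
env.close_gripper(); 
env.movep([*pt(106,.024),.16],[180,0,C[2]+196]); print(env.state()["time"])
print("pin")
for r in rect("inserted",w(C,(.071,-.086)),.04,.082,.1): print("  ",*r,(to(np.array([r[1]])/1000,C)*1000).round(1))
for r in rect("inserted",w(C,(0,0)),.05,.09,.1): print("  ",*r,(to(np.array([r[1]])/1000,C)*1000).round(1))
```

```text
30.3833
pin
   914 [567.5 -64.2] [30.6 18. ] 74.0 0.0864 [567.6 -62.6] [[ 69.7 -86.1]]
   1939 [525.7  38.5] [60.  14.5] 73.14 0.0962 [526.8  40.3] [[-0.4 -0.2]]
```

View pics/inserted.png

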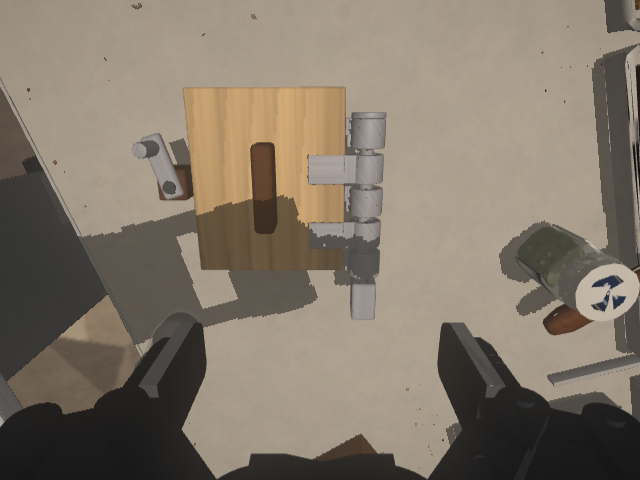

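The pin is home: tab at (363,299) against the first knuckle, shaft visible in the gaps between all five. The button still points left-up, with its peg at (146,149), so I'll sweep it closed.

Run:
```python
from h import *
from plant import env
C=(.5262,.0386,-17.07)
def pt(f,off): f=np.radians(f); return w(C,(-.066+.028*np.cos(f)-off*np.sin(f),.028*np.sin(f)+off*np.cos(f)))
env.line_to([*pt(106,.024),.089],feed=.12); print(env.state()["ft_force"].round(1))
for f in(100,85,70,55,40,25,12,4,-4):
    r=env.line_to([*pt(f,.0165),.089],ori=[180,0,C[2]+90+f],feed=.05 if f>5 else .03,stop_force=15 if f>5 else 6); s=env.state()
    print(f,r,s["time"],s["ft_force"].round(1),s["position"].round(4))
    if r: break
```

```text
[-0.2  0.5 -0.6]
100 False 31.4917 [0.1 0.3 0.2] [0.4503 0.0878 0.0894]
85 False 31.9 [-0.5  0.  -0.1] [0.4582 0.0901 0.0891]
70 False 32.3083 [ 0.1  0.6 -0.4] [0.4666 0.0902 0.089 ]
55 False 32.7167 [ 0.2  0.6 -0.1] [0.4748 0.0881 0.089 ]
40 False 33.125 [-0.1  0.8 -0. ] [0.4823 0.0841 0.089 ]
25 False 33.5333 [ 0.1 -0.4 -0.3] [0.4884 0.0782 0.089 ]
12 False 33.9083 [-0.2  0.1 -0.6] [0.4923 0.072  0.089 ]
4 False 34.2083 [ 0.3 -0.4  0.1] [0.494  0.0678 0.089 ]
-4 True 34.4417 [1.7 5.5 0.8] [0.4953 0.0642 0.089 ]
```

Stop reached. Back off, lift and check.

Run:
```python
from h import *
from plant import env
C=(.5262,.0386,-17.07); s=env.state(); b=w(C,to(s["position"][None,:2],C)[0]+[-.0,.006])
env.line_to([*b,.089],feed=.06); env.line_to([*b,.16],feed=.15); env.let_go()
env.movep([*w(C,(.0,-.02)),.25],[180,0,72.93]); env.wait(.2); shot(env,"end"); print(env.state()["time"])
for c,r,z in[((-.038,0),.025,(.098,.112)),((0,0),.05,(.09,.0975)),((.071,-.086),.04,(.082,.1))]:
    for q in rect("end",w(C,c),r,*z): print("  ",*q,(to(np.array([q[1]])/1000,C)*1000).round(1))
```

```text
36.8667
   164 [490.2  49.6] [9.2 9.7] 22.02 0.1046 [490.5  50. ] [[-37.6  -0.1]]
   1327 [525.8  38.2] [60.4 13.7] 72.82 0.0962 [526.2  39.6] [[-0.3 -0.5]]
   749 [567.5 -63.8] [29.8 18.4] 72.5 0.0863 [567.3 -62.7] [[ 69.5 -85.8]]
```

View pics/end.png

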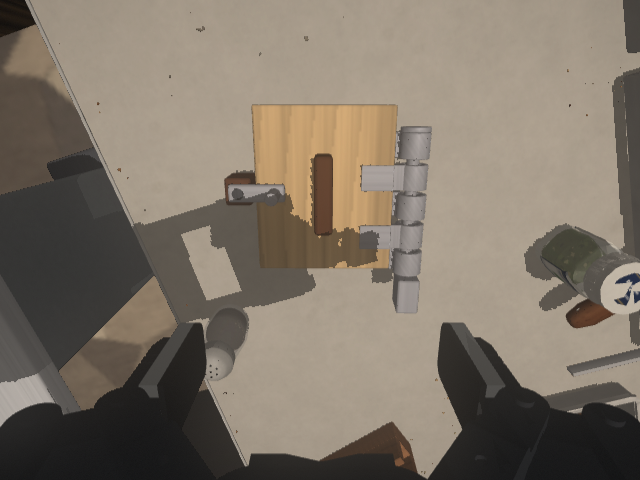

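The button lies over the lid (peg at (273,194), angle about 0), the lid is flat, and the pin's tab is at the first knuckle (406,294). Handing in.

```bash
python3 -c "
from plant import env
print(env.finish_job())"
```

```text
the job is handed in; nothing more can be done
None
```

I handed the job in at about 37 s of the 72 s limit: my last camera check showed the lid on the crate, the pin home through all five knuckles and the turn button closed. The hand-in call returned no verdict.

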